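Lock the loose terminal-box cover of a forming press

TASK

Two terminal boxes of the forming press stand on the bench. One cover's quarter-turn stud is still unlocked: its head stands proud, the red band shows and its bar points away from the green marks. Push that stud in and, while it is in, turn it a quarter turn clockwise (seen from above) until its bar lines up with the green marks, then let go; do not turn the stud of the other box, which is already locked.

Things in the scene. Friction and masses are not known exactly. Their poses are not given: they have to be found in the camera images.
- stud_grip (a point): Unlocked stud, grip point (mm): centre of its black thumb bar, 36 long, 14 thick, 34 tall, on a steel flange 36 across, 5 thick. On the stud's axis, 23 above the flange's top, 11 below the bar's top, 105 above the bench at the start. x along the bar (turns with it), y across it (pinch along y), z up. It stands on a fixed box's grey 158 x 158 cover, 61 above the bench, left or right.
- plunger (a joint): Push of the unlocked stud, straight down, m: 0 out (flange 16 mm above the cover, red band showing), 0.012 hard stop. Spring 3.6 N at 0, 8.4 N at the stop. A cross pin in a slot blocks turning until it is over 0.007 in; 0.010 to 0.011 is ample. Let go unturned, it springs out; once turned, the pin catches under a keeper and it stays at about 0.007.
- stud (a joint): Turn of the unlocked stud, rad, clockwise seen from above: 0 unlocked (start), 1.57 locked, stops at both ends. Friction about 0.04 N m; stays where left. Two green 22 x 9 mm marks on the cover, 38 mm either side of the axis, show where the locked bar points: a quarter turn from its starting direction. Stud is 30 mm from the cover's centre, on the side away from its two hinges.
- stud_shut (a joint): Turn of the stud on the other box, of the same make, rad: about 1.5, already locked (head 7 mm lower, no red showing, bar in line with its green marks). To be left as it is.
Not all that is in view belongs to the job. What is shaped like the part that bears stud_shut but blue or pink is not meant.

How it is judged:
By the outcome, as a careful person would: the job done as asked, in the order asked, and still so for the second after the job is handed in, with the robot touching nothing.
It also fails if it takes over 32 s, if anything falls off the work surface, if the arm or the gripper's body presses on something with over 40 N, if the wrist force passes 120 N, or if a joint passes its speed limit or range.

ROBOT

A 6-joint arm with a two-finger parallel gripper is mounted at the origin on the work surface. World frame = base frame: x ahead of the robot, y to its left, z up, the work surface at z = 0. Lengths are in m, angles in degrees, forces in N, time in s.
With the tool pointing down it reaches from about 0.3 to 0.75 m from the base axis. Payload 8.5 kg.
Tool frame: the origin (TCP) lies on the centre line of the jaws, within the pads' length; the fingertips stand 17 mm ahead of it and the grasp point (between the pads) lies 2 mm behind it; z points along the fingers, y is the line along which they close (so a half turn about z gives the same grasp; the last joint's range is limited). The gripper opens to 85 mm and grips with 20 to 120 N. Pads are 22 mm wide; open, the fingers measure 114 mm over their backs; the gripper's body (76 mm by 85 mm) begins 54 mm behind the grasp point. The pads swing forward as they close: fully open they stand 13 mm farther back than shut.
Start: joints at [62.607, 21.807, 74.336, -0, 83.858, -12.336], TCP at [0.143, 0.531, 0.248] pointing down, gripper open.
Joint ranges: [-178.18, 178.18], [-50.72, 133.34], [12.68, 142.11], [-81.47, 261.47], [9.98, 163.14], [-165.26, 165.26]. Speed limits (degrees/s): [136.94, 136.94, 180, 180, 180, 180].

INTERFACE

Orientations are given as a 3x3 rotation matrix whose columns are the frame's x, y, z axes.
In Python, from rig import env gives the robot as it stands.
- The arm moves only by the shell command python3 -m handwheel 'ROWS' [OPENING] [FORCE]. ROWS is JSON, a list that holds one entry, the list of rows, each a list of 4 numbers: the shift along the tool's x, y, z in m, then the turn about the tool's z in rad. In form: [[[x, y, z, roll], ...]]. A call has 1 to 5 rows; each row shifts and turns the commanded pose from where the row before left it, along the tool's axes as they then stand; what a row does not reach is not made up. A row lasts 1/12 s, in which the tool goes at most 41.7 mm and 7.16 degrees, less where a joint would pass 70% of its speed; a pose out of reach is approached as far as the arm can. A call is refused whole if a number of a shift passes 0.0417 or a number of a turn 0.125, either way. A call with a gripper value outside its range is refused whole. OPENING is the opening in per cent of the stroke, from 0 (shut) to 100 (fully open), set as the call begins (- or left out, the last holds). The fingers move at their own pace and stop on an object; FORCE is the grip in N (left out, the last holds). Time passes only in rows, so rows that do not move let the fingers close. It gives the time, the measured TCP pose, the force and the opening at its end, in the units of the state.
- env.observe(): the state, without advancing time (a new reading comes with each control period).
- env.get_image(name): name is "scene" or "top"; returns (picture, depth): 420x560x3 uint8, red, green, blue; 420x560 float32, m along the optical axis (not along the pixel's ray), 0 where there is no reading.
- env.camera_params(name): a dict with "K" (3x3 intrinsics, pixels), "D" ([k1, k2, p1, p2, k3] as OpenCV has them; the pictures are not rectified), "rvec" (rotation vector, rad) and "tvec" (3), from world to camera coordinates, as OpenCV has them. Camera axes: x right, y down, z forward; pixel columns grow to the right and rows downward; lengths in m; the calibration is good to about 2 mm. A picture is of the moment at which its call begins. camera_params takes no time and is no camera call.
- env.close_job(): hands the job in, once; it reports no verdict.
The state is a dict: "time_s": time; "q": joint angles; "qvel": joint speeds; "joint_efforts": joint torques, N m; "position": TCP position; "tool_rot": TCP orientation; "ft_force": force on the tool from outside, world axes, zero at the start; "wrist_torque": the same for the moment, N m; "grip_width": finger opening in m.
Only numpy, scipy, OpenCV 4.12 (cv2) and the standard library are available. Lean on these libraries where they do the work, as an engineer would, in place of code of your own. Each camera call takes 0.05 s, during which the arm holds its last target. There are 200 camera calls.

## Working session

There is one attempt and no reset: what is moved stays moved. The work goes in short steps, Python scripts to look and compute and a shell command to move; the robot and the scene stay as the last step left them, time stands still between calls to the robot, and variables do not carry over. Pictures are saved under pics/ and viewed, on a budget of 10 in all, crops included, one or two more only if the job needs it, and the job is handed in when it is done.

```bash
mkdir -p pics; cat > h.py <<'E'
import numpy as np, cv2
from rig import env
def grab(n):
    im,d=env.get_image(n); p=env.camera_params(n)
    np.savez(f'{n}.npz',im=im,d=d,**{k:np.array(p[k],float) for k in p if k in('K','D','rvec','tvec')})
    return im,d
def world(n):
    z=np.load(f'{n}.npz'); d=z['d']; h,w=d.shape
    u,v=np.meshgrid(np.arange(w),np.arange(h))
    pts=cv2.undistortPoints(np.stack([u,v],-1).reshape(-1,1,2).astype(float),z['K'],z['D']).reshape(h,w,2)
    c=np.dstack([pts*d[...,None],d]); R=cv2.Rodrigues(z['rvec'])[0]
    W=(c-z['tvec'].ravel())@R; W[d==0]=np.nan
    return z['im'],W
E
python3 - <<'E'
from h import *
a,_=grab('top');b,_=grab('scene')
cv2.imwrite('pics/top.png',cv2.resize(a[...,::-1],(800,600)))
cv2.imwrite('pics/scene.png',cv2.resize(b[...,::-1],(800,600)))
s=env.observe();print(s['time_s'],s['position'],s['tool_rot'],s['grip_width'])
E
```

```text
0.1 [0.142783   0.53090718 0.24777989] [[-9.65660344e-01  2.59807141e-01 -5.90814229e-04]
 [ 2.59807660e-01  9.65659744e-01 -1.11306345e-03]
 [ 2.81343685e-04 -1.22833930e-03 -9.99999206e-01]] 0.08543050547389462
```

View pics/top.png

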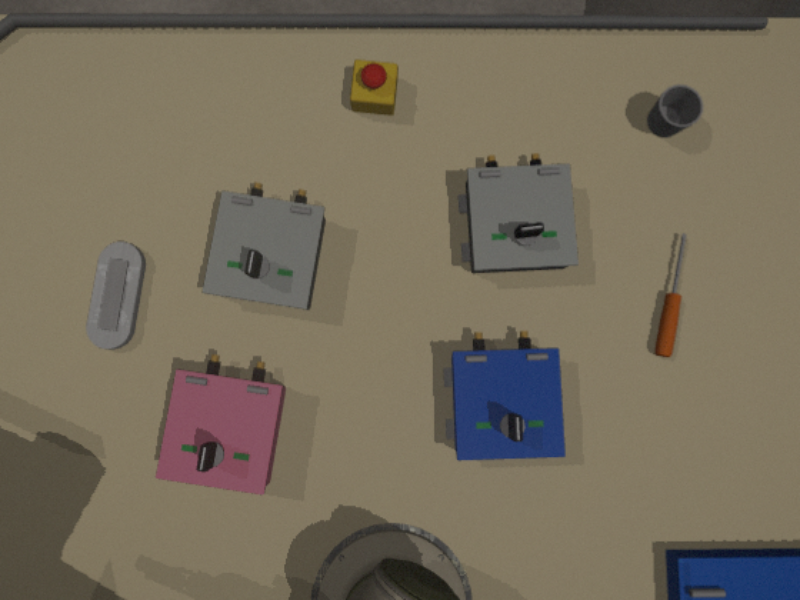

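View pics/scene.png

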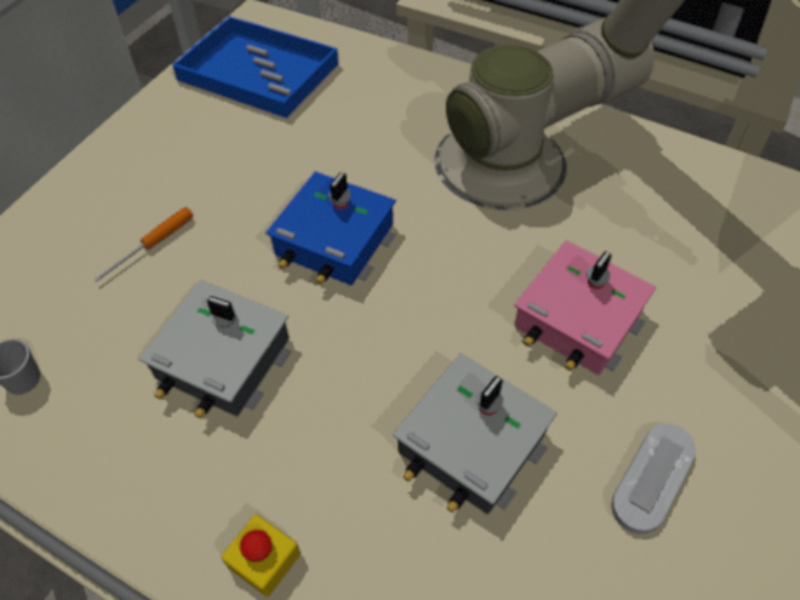

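In the top view (800×600) there are four candidates:
- **Left grey box:** stud at (254,264), bar across its green marks. The scene view shows red at (490,408).
- **Right grey box:** stud at (528,230), bar in line with its marks, so locked.
- **Pink box (208,456) and blue box (515,427):** decoys by colour.

The left grey one fits. I'll measure it and confirm with a crop.

```bash
python3 - <<'E'
from h import *
S=[]
for n,(u,v) in dict(top=(254,264),scene=(490,400)).items():
    im,W=world(n); u=int(u*.7);v=int(v*.7)
    if n=='top': r=(slice(v-45,v+45),slice(u-45,u+45))
    else: r=(slice(v-60,v+60),slice(u-60,u+60))
    P=W[r];I=im[r].astype(int); z=P[...,2]
    S.append(cv2.resize(im[r][...,::-1],(500,500),interpolation=cv2.INTER_CUBIC)[:, :390 if 0 else 500])
    cov=(abs(z-.061)<.006); print(n,'cover z',np.median(z[cov]))
    t=z>.100; 
    # largest component
    k,l,st,ce=cv2.connectedComponentsWithStats(t.astype(np.uint8)); 
    for i in range(1,k):
        if st[i,4]>8:
            q=P[l==i]; print(' bar',st[i,4],q.mean(0),q.max(0)-q.min(0),np.median(q[:,2]),q[:,2].max())
            rr=cv2.minAreaRect((q[:,:2]*1000).astype(np.float32)); print('  rect mm',rr)
            zt=q[q[:,2]>.112]; 
            if len(zt)>5: print('  top rect',len(zt),cv2.minAreaRect((zt[:,:2]*1000).astype(np.float32)))
    g=(I[...,1]>I[...,0]+35)&(I[...,1]>I[...,2]+25)
    k,l,st,ce=cv2.connectedComponentsWithStats(g.astype(np.uint8))
    C=[P[l==i].mean(0) for i in range(1,k) if st[i,4]>12]
    print(' green',np.round(C,4))
    if len(C)==2:
        d=C[0]-C[1]; print('  mid',(C[0]+C[1])/2,'sep',np.linalg.norm(d),'ang',np.degrees(np.arctan2(d[1],d[0])))
cv2.imwrite('pics/crop.png',cv2.resize(np.hstack(S),(800,400)))
E
```

```text
top cover z 0.05988947617928793
 bar 150 [0.50480438 0.19232725 0.11275445] [0.03450858 0.01779134 0.01761875] 0.1140929172128181 0.11786266882428327
  rect mm ((505.57891845703125, 193.51422119140625), (14.542662620544434, 34.8369255065918), 81.8182601928711)
  top rect 112 ((505.6565246582031, 193.4122314453125), (13.298420906066895, 34.45411682128906), 78.68768310546875)
 green [[0.5118 0.2342 0.0607]
 [0.4994 0.1563 0.0605]]
  mid [0.50559067 0.1952384  0.06057137] sep 0.07889997528070519 ang 80.99767012393973
scene cover z 0.06117849415002573
 bar 177 [0.50974913 0.19807209 0.11344651] [0.03615245 0.018053   0.01929172] 0.11510904229691077 0.11957799727180639
  rect mm ((506.956298828125, 196.90455627441406), (15.0928373336792, 36.482486724853516), 80.71870422363281)
  top rect 132 ((506.6224670410156, 197.60447692871094), (13.813212394714355, 35.31918716430664), 83.23110961914062)
 green [[0.5    0.1594 0.0616]
 [   nan    nan    nan]]
  mid [nan nan nan] sep nan ang nan
```

View pics/crop.png

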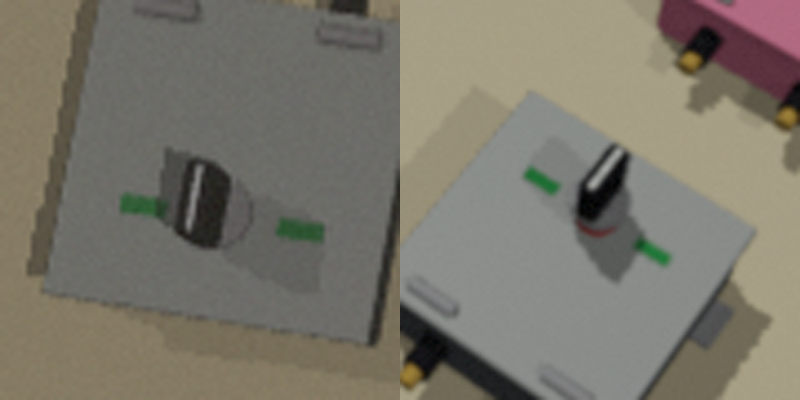

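The crop confirms it: the left grey cover's stud has its bar across the green marks, and the red band shows. The axis is at about (0.506, 0.195). The bar points along about −9°, which agrees with the marks at 81° (separation 79 mm against 76 expected). Now moving over it.

```bash
python3 -m handwheel '[[[-0.0365,-0.0192,0,0],[-0.0365,-0.0192,0,0],[-0.0365,-0.0192,0,0],[-0.0365,-0.0192,0,0],[-0.0365,-0.0192,0,0]]]' 60 60
python3 -m handwheel '[[[-0.0365,-0.0192,0,0],[-0.0365,-0.0192,0,0],[-0.0365,-0.0192,0,0],[-0.0365,-0.0192,0,0],[-0.0365,-0.0192,0,0]]]'
python3 -m handwheel '[[[-0.0365,-0.0192,0,0],[-0.0365,-0.0192,0,0],[0,0,0,-0.107],[0,0,0,0],[0,0,0,0]]]'
cat >t.py <<'E'
from h import *
import sys
s=env.observe();R=np.array(s['tool_rot']);p=np.array(s['position'])
print(s['time_s'],p,'yaw y',np.degrees(np.arctan2(R[1,1],R[0,1])),'q6',s['q'][5],s['ft_force'],s['grip_width'])
if len(sys.argv)>1: print('tool shift',R.T@(np.array(eval(sys.argv[1]))-p))
E
python3 t.py '[.506,.195,.105]'
```

```text
time_s: 0.52
position: [0.295, 0.3894, 0.2481]
tool_rot: [[-0.966, 0.259, -0.0], [0.259, 0.966, -0.0], [0.0, -0.0, -1.0]]
ft_force: [1.2, 0.7, -0.3]
grip_width: 0.0509
time_s: 0.93
position: [0.4465, 0.2491, 0.2482]
tool_rot: [[-0.966, 0.26, -0.0], [0.26, 0.966, -0.0], [0.0, -0.0, -1.0]]
ft_force: [0.6, 0.2, -0.5]
grip_width: 0.051
time_s: 1.35
position: [0.5056, 0.1949, 0.2479]
tool_rot: [[-0.987, 0.158, -0.001], [0.158, 0.987, 0.0], [0.001, -0.0, -1.0]]
ft_force: [0.2, 0.0, -0.1]
grip_width: 0.051
1.35 [0.50561704 0.19486787 0.24791547] yaw y 80.90937845402792 q6 -72.36411503177499 [ 0.2060674   0.00823698 -0.0908378 ] 0.051008633119434585
tool shift [-0.00053458  0.00021027  0.14291489]
```

```bash
python3 -m handwheel '[[[0,0,0.035,0],[0,0,0.035,0],[0,0,0.035,0],[0,0,0.019,0],[0,0,0.019,0]]]'
python3 -m handwheel '[[[0,0,0,0],[0,0,0,0]]]'; python3 t.py '[.506,.195,.105]'
python3 - <<'E'
from h import *
b,_=grab('scene');a,_=grab('top')
B=cv2.resize(b[210:350,270:410,::-1],(400,400),interpolation=cv2.INTER_CUBIC)
A=cv2.resize(a[125:245,110:230,::-1],(400,400),interpolation=cv2.INTER_CUBIC)
cv2.imwrite('pics/c2.png',np.hstack([A,B]))
E
```

```text
time_s: 1.77
position: [0.5044, 0.196, 0.1039]
tool_rot: [[-0.988, 0.156, -0.002], [0.156, 0.988, -0.0], [0.002, -0.0, -1.0]]
ft_force: [1.5, 1.1, 0.7]
grip_width: 0.0514
time_s: 1.93
position: [0.5052, 0.1957, 0.1054]
tool_rot: [[-0.988, 0.155, -0.001], [0.155, 0.988, -0.0], [0.001, -0.0, -1.0]]
ft_force: [-0.3, 0.3, 1.1]
grip_width: 0.0514
1.9333 [0.50517249 0.19570232 0.10542695] yaw y 81.06520879528647 q6 -72.41961239871962 [-0.32423253  0.3017958   1.14745678] 0.05137150526540815
tool shift [-0.00092709 -0.00056514  0.00042596]
```

View pics/c2.png

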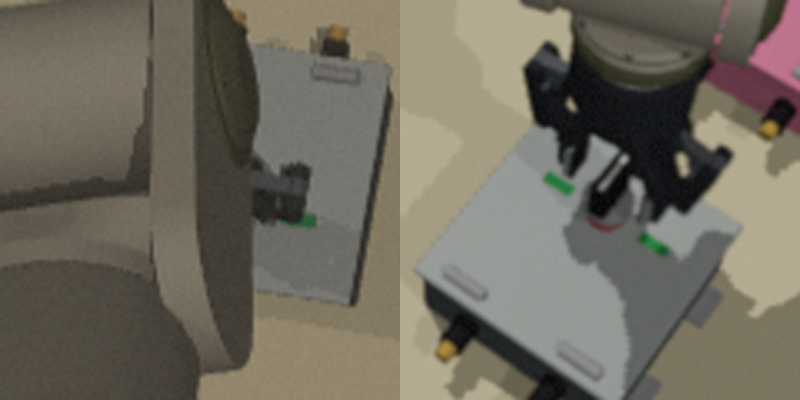

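In the right-hand half, the bar at about (608,185) sits between the two fingers at (570,155) and (650,200), with red at (603,226). That is well centred, so I'm closing.

```bash
python3 -m handwheel '[[[0,0,0,0],[0,0,0,0],[0,0,0,0],[0,0,0,0],[0,0,0,0]]]' 0 60; python3 -m handwheel '[[[0,0,0,0],[0,0,0,0],[0,0,0,0]]]'; python3 t.py
```

```text
time_s: 2.45
position: [0.5062, 0.1949, 0.1059]
tool_rot: [[-0.988, 0.155, 0.001], [0.155, 0.988, 0.0], [-0.001, 0.001, -1.0]]
ft_force: [-0.6, 1.0, 2.3]
grip_width: 0.0126
time_s: 2.7
position: [0.5062, 0.1949, 0.1055]
tool_rot: [[-0.988, 0.155, 0.001], [0.155, 0.988, 0.0], [-0.001, 0.0, -1.0]]
ft_force: [0.3, 1.1, 2.8]
grip_width: 0.0128
2.7 [0.50620699 0.19488522 0.1055141 ] yaw y 81.06341991020128 q6 -72.52506957613394 [0.31985818 1.10028588 2.81246002] 0.012791134095144405
```

```bash
python3 -m handwheel '[[[0,0,0.004,0],[0,0,0.004,0],[0,0,0.0025,0],[0,0,0,0],[0,0,0,0]]]'; python3 t.py
```

```text
time_s: 3.12
position: [0.5062, 0.1949, 0.0948]
tool_rot: [[-0.988, 0.155, 0.001], [0.155, 0.988, 0.0], [-0.001, 0.0, -1.0]]
ft_force: [-0.7, 0.7, 7.5]
grip_width: 0.0128
3.1167 [0.50623707 0.19490955 0.09479494] yaw y 81.06821576646128 q6 -72.52820923743398 [-0.68193269  0.68583541  7.46382277] 0.012842626256602565
```

The stud is about 10.7 mm in at 7.5 N, which matches the spring. Turning clockwise now (+roll).

```bash
python3 -m handwheel '[[[0,0,0,0.1],[0,0,0,0.1],[0,0,0,0.1],[0,0,0,0],[0,0,0,0]]]'; python3 t.py
python3 - <<'E'
from rig import env;print(env.observe()['wrist_torque'])
E
```

```text
time_s: 3.53
position: [0.5062, 0.1949, 0.0949]
tool_rot: [[-0.898, 0.441, 0.001], [0.441, 0.898, 0.0], [-0.001, 0.0, -1.0]]
ft_force: [-0.2, 1.0, 7.4]
grip_width: 0.0132
3.5333 [0.50622271 0.19487681 0.09494538] yaw y 63.86346910080996 q6 -55.31716874133167 [-0.20175392  1.02046727  7.4345963 ] 0.013214755595954846
[ 0.12077425  0.07857771 -0.06806481]
```

It turns freely (0.07 N m, mostly friction), so I'm carrying on.

```bash
python3 -m handwheel '[[[0,0,0,0.1],[0,0,0,0.1],[0,0,0,0.1],[0,0,0,0.1],[0,0,0,0.1]]]'; python3 -m handwheel '[[[0,0,0,0.1],[0,0,0,0.1],[0,0,0,0.1],[0,0,0,0.1],[0,0,0,0.1]]]'; python3 -m handwheel '[[[0,0,0,0.1],[0,0,0,0.1],[0,0,0,0.05],[0,0,0,0],[0,0,0,0]]]'; python3 t.py
python3 - <<'E'
from rig import env;print(env.observe()['wrist_torque'])
E
```

```text
time_s: 3.95
position: [0.5062, 0.1948, 0.0949]
tool_rot: [[-0.573, 0.819, 0.001], [0.819, 0.573, -0.0], [-0.0, 0.001, -1.0]]
ft_force: [-0.5, 0.1, 7.8]
grip_width: 0.013
time_s: 4.37
position: [0.5061, 0.1948, 0.0949]
tool_rot: [[-0.11, 0.994, 0.001], [0.994, 0.11, -0.0], [-0.0, 0.001, -1.0]]
ft_force: [-0.4, 1.5, 8.3]
grip_width: 0.0127
time_s: 4.78
position: [0.5061, 0.1948, 0.0949]
tool_rot: [[0.135, 0.991, 0.0], [0.991, -0.135, -0.0], [0.0, 0.0, -1.0]]
ft_force: [-0.8, 0.9, 8.1]
grip_width: 0.0131
4.7833 [0.50611259 0.19480974 0.09490176] yaw y -7.743883181782833 q6 16.289613281823947 [-0.76019324  0.92738133  8.0580582 ] 0.013119984418206615
[ 0.06866419  0.14630891 -0.01611832]
```

```bash
python3 -m handwheel '[[[0,0,0,0.03],[0,0,0,0.02],[0,0,0,0],[0,0,0,0]]]'; python3 t.py
python3 - <<'E'
from rig import env;print(env.observe()['wrist_torque'])
E
```

```text
time_s: 5.12
position: [0.5061, 0.1948, 0.0949]
tool_rot: [[0.183, 0.983, 0.001], [0.983, -0.183, -0.0], [-0.0, 0.001, -1.0]]
ft_force: [-1.1, 0.5, 7.5]
grip_width: 0.0131
5.1167 [0.50609792 0.19482867 0.09489405] yaw y -10.53362364654996 q6 19.099065684328554 [-1.06563258  0.48465665  7.53801442] 0.01310582659540866
[0.11383831 0.15537232 0.48132259]
```

The torque has risen to 0.48 N m, so the end stop is reached. I'll ease off, let the stud rise to the keeper (about 3.5 mm), open and retreat.

```bash
python3 -m handwheel '[[[0,0,0,-0.015],[0,0,-0.0015,0],[0,0,-0.0015,0],[0,0,0,0],[0,0,0,0]]]'; python3 t.py
python3 -m handwheel '[[[0,0,0,0],[0,0,0,0],[0,0,0,0],[0,0,0,0],[0,0,0,0]]]' 60
python3 -m handwheel '[[[0,0,-0.02,0],[0,0,-0.04,0],[0,0,-0.04,0],[0,0,-0.04,0],[0,0,0,0]]]'
python3 -m handwheel '[[[0.03,0,-0.02,0],[0.04,0,0,0],[0.04,0,0,0],[0.04,0,0,0],[0.04,0,0,0]]]'; python3 t.py
```

```text
time_s: 5.53
position: [0.5061, 0.1948, 0.0979]
tool_rot: [[0.169, 0.986, 0.001], [0.986, -0.169, -0.0], [-0.0, 0.001, -1.0]]
ft_force: [-0.3, 0.6, 6.2]
grip_width: 0.0127
5.5333 [0.50609627 0.19481548 0.09785345] yaw y -9.70358348510773 q6 18.2578729025832 [-0.27687954  0.60680626  6.20008482] 0.012731403884862139
time_s: 5.95
position: [0.5059, 0.1948, 0.0975]
tool_rot: [[0.169, 0.986, -0.001], [0.986, -0.169, -0.0], [-0.0, -0.001, -1.0]]
ft_force: [0.5, -1.3, 0.8]
grip_width: 0.051
time_s: 6.37
position: [0.5082, 0.1953, 0.2454]
tool_rot: [[0.169, 0.986, 0.013], [0.986, -0.169, 0.002], [0.004, 0.013, -1.0]]
ft_force: [0.6, 0.4, 1.1]
grip_width: 0.0509
time_s: 6.78
position: [0.538, 0.3839, 0.2575]
tool_rot: [[0.169, 0.986, -0.0], [0.986, -0.169, -0.0], [-0.0, -0.0, -1.0]]
ft_force: [0.2, -0.3, -0.7]
grip_width: 0.0515
6.7833 [0.53804855 0.38391974 0.2574911 ] yaw y -9.750598107427297 q6 35.02225993358823 [ 0.24003628 -0.27673676 -0.711082  ] 0.051476807123921886
```

```bash
python3 - <<'E'
from h import *
b,_=grab('scene');a,_=grab('top')
B=cv2.resize(b[210:350,270:410,::-1],(400,400),interpolation=cv2.INTER_CUBIC)
A=cv2.resize(a[105:245,110:420,::-1],(400,181))
A=np.vstack([A,cv2.resize(b[170:310,90:230,::-1],(219,219)).repeat(1,1) if 0 else np.pad(cv2.resize(b[170:310,90:230,::-1],(219,219)),((0,0),(0,181),(0,0)))])
cv2.imwrite('pics/c3.png',np.hstack([A,B]))
for n in('top','scene'):
    im,W=world(n); m=(np.hypot(W[...,0]-.506,W[...,1]-.195)<.025)&(W[...,2]>.1)&(W[...,2]<.125)
    q=W[m]; print(n,len(q),q[:,2].max() if len(q) else 0,cv2.minAreaRect((q[:,:2]*1000).astype(np.float32)))
E
```

```text
top 128 0.1119897899464128 ((506.08001708984375, 193.7286834716797), (35.44419479370117, 13.842187881469727), 80.37552642822266)
scene 167 0.11412355867233052 ((506.9691467285156, 197.80197143554688), (36.5501708984375, 15.534564018249512), 82.83585357666016)
```

View pics/c3.png

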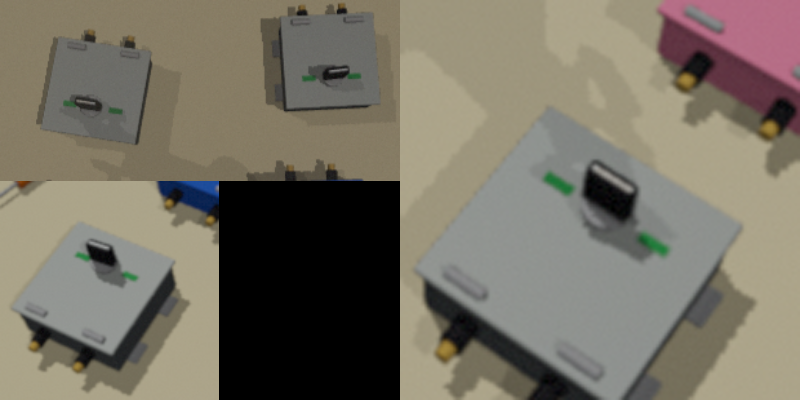

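The bar at (608,188) now lies along the green marks at about 81°, no red shows, and the head is about 6 mm lower. The right grey stud (336,72) is unchanged. Handing in.

```bash
python3 -c "
from rig import env
print(env.close_job(), env.observe()['time_s'])"
```

```text
the job is handed in; nothing more can be done
the job is handed in; nothing more can be done
```

The unlocked stud on the left grey box is now locked, and I handed the job in at about 7 s of the 32 s allowed. I gripped its bar, pushed it about 10.7 mm in (7.5 N), turned it clockwise to the end stop, then let go and backed the arm away.

**Last checks:**
- **Bar direction:** it measures about 80–83°, against 81° for the green marks.
- **Head height:** it sits about 6 mm lower than at the start, where about 7 mm was expected; the difference is within the measuring error. No red band shows.
- **Other stud:** the right grey box's stud was never touched and looks unchanged in the last picture.
- **Forces:** the wrist force readings stayed at or below about 8 N.
- **Disagreement:** the two cameras differ by about 4 mm on the stud's y position. The grasp still centred without trouble.

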